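# Refit the filter cover on the lab air pump

## Task

Put the loose filter cover back on the cream air pump: hold it tilted and hook its front lip under the edge of the slot in the bay, then pivot its rear down and press until the orange latch snaps over it, so the cover lies flat and stays shut when you let go; how deep the catch sits differs from pump to pump. Feel your way and do not force it, the plastic cracks under about 40 N. Leave the tube rack, the jar and the vial where they stand.

Things in the scene. Friction and masses are not known exactly. Their poses are not given: they have to be found in the camera images.
- unit: Cream bench air pump, fixed, 200 (x) x 130 (y) mm, on levelling feet that set it 0 to 14 mm higher from one start to the next (the bench is world z 0); origin 66 mm below the middle of its deck, x axis from its dark control panel (front, towards the robot) to its rear, z up. Its flat top deck is at z = 66. All x, y, z of slot, bay and latch below are in mm in this frame.
- slot (a point): Mouth of the slot for the cover's lip, in the bay's front wall: this point is at x -53, y 0, z 59, below the edge of the slot's roof (thin orange line on the deck). The slot goes from x -53 forward to x -66, as wide as the bay, between its floor at z 52 (which reaches back to x -43) and its 3 mm thick roof, underside z 63. Axes as the unit's; the lip goes in towards -x.
- bay (a point): Middle of the open filter bay in the deck (x 0, y 0, z 58). The bay spans x -53 to +59.5, y -37.5 to +37.5. The cover rests on two front ledges beside the walls (x -43 to -30, top z 58) and on a rear rest (x +50 to +59.5, nominal top z 58). A steel spring plunger, 16 mm across at x +30, stands up to z 66 and lifts the rear with 2.5 to 6 N: unlatched it rises again.
- latch (a joint): Orange sprung latch, 30 mm wide, mid rear edge. 0 m = at rest; the rear tongue, running down its 58 deg slope, pushes it to +x up to 0.010; then it springs back over the tongue. Nose tip x +52.5, underside z 63, top z 75; latch and rear rest together sit 4 mm lower to 6 mm higher, unmeasured. To snap takes 5 to 14 N on the press pad; it clicks 1 mm before the tongue meets the hard rest.
- cover_grip (a point): Centre of the orange upright grip on the loose dark cover (about 140 g), which at first lies flat on the bench, grip up. Axes are the cover's: x from lip to rear, z up through the plate. Grip: 14 (x) x 44 (y) x 44 mm high, its centre 30 mm above the underside. Plate: 100 (x) x 70 (y) x 8 mm; its front face is 38 mm ahead of the grip's centre, its rear face 62 mm behind.
- cover_press (a point): Middle of the light press pad (22 x 28 mm) on top of the cover's plate: 45 mm behind the grip's centre and 22 mm below it, 8 mm above the cover's underside. Press here to snap the cover shut.
- cover_lip (a point): Front end of the cover's lip, mid width and thickness: a tongue 54 mm wide, 3 mm thick, level with the underside, standing 10 mm ahead of the plate's front face. This point is 48 mm ahead of and 28.5 mm below the grip's centre. With the cover tilted front-down by 10 to 20 degrees the lip fits into the slot.
- cover_rear (a point): Rear end of the cover's rear tongue, mid width and thickness: 60 mm wide, 4 mm thick, level with the underside, standing 8 mm behind the plate. This point is 70 mm behind and 28 mm below the grip's centre. The latch holds this tongue down.
- rack: White rack 70 x 100 mm with six capped tubes, 102 mm high, loose, on the other side of the pump from the cover; origin at the centre of its underside. Leave it.
- jar: White plastic jar, 48 mm across, 75 mm high, loose; origin at the centre of its underside. Leave it.
- vial: Small vial with light green cap, 36 mm across, 60 mm high, loose; origin at the centre of its underside. Leave it.
There are look-alikes about, which are no part of the job. What is shaped like the part that bears cover_grip but purple or yellow is not meant.

How it is judged:
By the outcome, as a careful person would: the job done as asked, in the order asked, and still so for the second after the job is handed in, with the robot touching nothing.
It also fails if it takes over 61 s, if anything falls off the work surface, if the arm or the gripper's body presses on something with over 40 N, if the wrist force passes 120 N, or if a joint passes its speed limit or range.

## Robot

A 7-joint arm with a two-finger parallel gripper is mounted at the origin on the work surface. World frame = base frame: x ahead of the robot, y to its left, z up, the work surface at z = 0. Lengths are in m, angles in rad, forces in N, time in s.
With the tool pointing down it reaches from about 0.4 to 0.85 m from the base axis. Payload 4.5 kg.
Tool frame: the origin (TCP) lies on the centre line of the jaws, within the pads' length; the fingertips stand r.tips_ahead ahead of it and the grasp point (between the pads) is the TCP (r.tips_ahead is the distance from the TCP to the fingertips, in m); z points along the fingers, y is the direction in which the jaws open and shut (so a half turn about z gives the same grasp; the last joint's range is limited). The gripper opens to 88 mm and grips with 3 to 60 N. Pads are 18 mm wide; open, the fingers measure 123 mm over their backs; the gripper's body (75 mm by 187 mm) begins 45 mm behind the grasp point.
Start: joints at [-1.153, 0.689, -0.195, 1.565, 0.157, 0.902, -0.215], TCP at [0.234, 0.58, 0.258] pointing down, gripper open.
Joint ranges: [-3.01, 3.01], [-0.46, 2.08], [-1.47, 1.51], [0.13, 2.56], [-1, 4.14], [0.04, 2.09], [-2.66, 2.66]. Speed limits (rad/s): [2.57, 2.57, 3.14, 3.14, 3.14, 3.14, 3.14].

## Interface

Orientations are given as a unit quaternion [x, y, z, w].
In Python, from plant import r gives the robot as it stands.
- The arm moves only by the shell command python3 -m inch 'ROWS' [FORCE]. ROWS is JSON, a list of rows, each a list of 5 numbers: the shift along the world's x, y, z in units of 25 mm (1.0 is 25 mm), then the turn about the world's z in units of 6 degrees (1.0 is 6 degrees), then the finger opening in mm, from 0 to 88.1. A call has 1 to 5 rows; each row shifts and turns the commanded pose from where the row before left it; what a row does not reach is not made up. A row lasts 1/10 s, in which the tool goes at most 50 mm and 8.59 degrees, less where a joint would pass 70% of its speed; a pose out of reach is approached as far as the arm can. A call is refused whole if a number of a shift passes 1 or a number of a turn 1, either way. A call with a gripper value outside its range is refused whole. The fingers move at their own pace and stop on an object; FORCE is the grip in N (left out, the last holds). Time passes only in rows, so rows that do not move let the fingers close. It gives the time, the measured TCP pose, the force and the opening at its end, in the units of the state.
- r.get_state(): the state, without advancing time (a new reading comes with each control period).
- r.snapshot(name): name is "scene" or "top"; returns a dict with "pixels" (384x512x3 uint8, red, green, blue), "range_z" (384x512 float32, m along the optical axis (not along the pixel's ray), 0 where there is no reading), "K" (3x3 intrinsics, pixels), "k1" (the pictures are not rectified: a ray, as slopes to the right and down, at radius r is drawn at 1 + k1 r^2 times it, then the intrinsics apply), "position" and "attitude" of the camera in the world. Camera axes: x right, y up, looking along -z (the intrinsics and any distortion apply to the point x, -y, -z); pixel columns grow to the right and rows downward; lengths in m; the calibration is good to about 2 mm. A picture is of the moment at which its call begins.
- r.finish_job(): hands the job in, once; it reports no verdict.
The state is a dict: "clock": time; "q": joint angles; "qd": joint speeds; "joint_torque": joint torques, N m; "tool_pos": TCP position; "eef_rot": TCP orientation; "contact_force": force on the tool from outside, world axes, zero at the start; "moment": the same for the moment, N m; "opening": opening from 0.0 (shut) to 1.0 (fully open).
Only numpy, scipy, OpenCV 4.12 (cv2) and the standard library are available. Lean on these libraries where they do the work, as an engineer would, in place of code of your own. Each camera call takes 0.05 s, during which the arm holds its last target. There are 200 camera calls.

## Working session

There is one attempt and no reset: what is moved stays moved. The work goes in short steps, Python scripts to look and compute and a shell command to move; the robot and the scene stay as the last step left them, time stands still between calls to the robot, and variables do not carry over. Pictures are saved under pics/ and viewed, about 8 in all and at most 12, crops included, and the job is handed in when it is done.

```bash
mkdir -p pics; cat >h.py <<'E'
import numpy as np,cv2
from scipy.spatial.transform import Rotation as R
from plant import r
def cloud(s):
    K=np.array(s["K"]);h,w=s["range_z"].shape
    u,v=np.meshgrid(np.arange(w),np.arange(h))
    p=cv2.undistortPoints(np.stack([u,v],-1).reshape(-1,1,2).astype(float),K,np.array([s["k1"],0,0,0.])).reshape(h,w,2)
    z=s["range_z"];c=np.stack([p[...,0]*z,-p[...,1]*z,-z],-1)
    A=np.array(s["attitude"]);M=R.from_quat(A).as_matrix() if A.shape==(4,) else A
    W=c@M.T+np.array(s["position"]);W[z==0]=np.nan
    return W
def save(n,img,f=1.):
    cv2.imwrite("pics/"+n,cv2.resize(img,None,fx=f,fy=f,interpolation=cv2.INTER_CUBIC)[...,::-1])
E
python3 - <<'E'
from h import *
a=r.snapshot("scene");b=r.snapshot("top")
np.savez("s0.npz",**{k+n:np.array(s[k]) for n,s in(("_s",a),("_t",b)) for k in s if not isinstance(s[k],str)})
save("s.png",a["pixels"],1.5);save("t.png",b["pixels"],1.5)
print(r.tips_ahead,a["position"],b["position"],a["attitude"],b["attitude"]);st=r.get_state();print(st)
E
```

```text
0.019 [ 1.61897948 -0.61610506  0.87178069] [ 0.291046   -0.12521776  1.27993275] [0.40126217 0.25370071 0.4568212  0.75228918] [ 0.07858131 -0.07330534 -0.69104751  0.71477594]
{'clock': 0.1, 'q': array([-1.15321696,  0.68991437, -0.19452485,  1.56621872,  0.15727889,
        0.90251456, -0.21512327]), 'qd': array([-4.31988618e-04, -1.42610279e-03, -6.70476899e-05, -7.16245828e-04,
       -1.94459633e-03,  7.71628133e-04, -4.30004083e-05]), 'joint_torque': array([-3.15791782e-03, -5.28497744e+01, -1.27146419e+00, -1.53836918e+01,
       -5.25627541e-02,  1.94468492e-03,  2.74097050e-05]), 'tool_pos': array([0.23384909, 0.57902687, 0.25698711]), 'eef_rot': array([ 1.90694037e-01,  9.81649168e-01, -8.26042278e-04, -1.08479185e-04]), 'contact_force': array([-0.38299196, -0.12903602,  0.44579287]), 'moment': array([ 0.02111794,  0.00024415, -0.01890128]), 'opening': 1.00035312736344}
```

View pics/s.png

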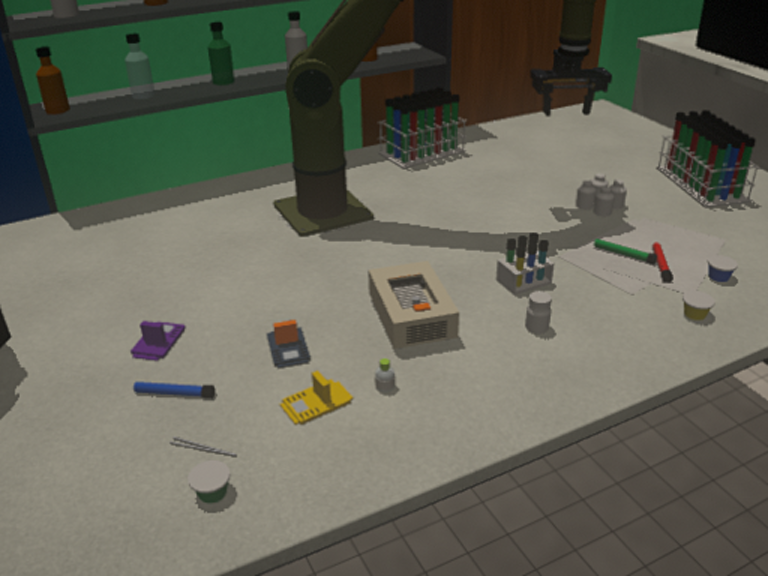

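View pics/t.png

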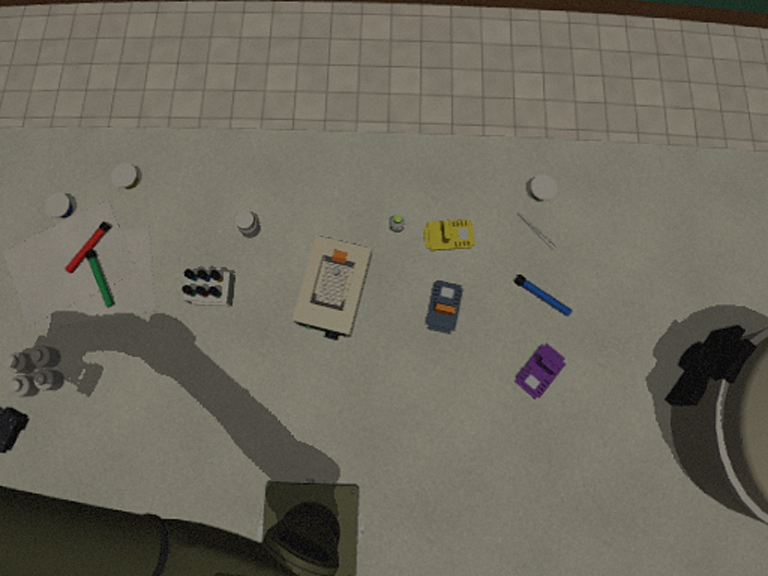

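The scene image shows the dark cover with the orange grip at scene (287,340) and top (444,306). Its press pad, and so its rear, points away from the robot. Look-alikes are purple at (158,338)/(541,371) and yellow at (316,397)/(450,234). The pump is at top (334,286), with its latch at (340,256). I choose the dark and orange one.

```bash
cat >m.py <<'E'
from h import *
def rep(n,M,W,hz=(-1,1)):
    P=W[M];P=P[np.isfinite(P[:,0])];P=P[(P[:,2]>hz[0])&(P[:,2]<hz[1])]
    if len(P)<5: print(n,"few",len(P));return
    print(n,len(P),"mean",P.mean(0).round(4),"z5,50,95",np.percentile(P[:,2],[5,50,95]).round(4))
    (c,s,a)=cv2.minAreaRect(P[:,:2].astype(np.float32)*1000);print("   rect mm",np.round(c,1),np.round(s,1),round(a,1))
def masks(p):
    H=cv2.cvtColor(p,cv2.COLOR_RGB2HSV).astype(int);h,s,v=H[...,0],H[...,1],H[...,2]
    return h,s,v
E
python3 - <<'E'
from m import *
z=np.load("s0.npz")
for n in "st":
    s={k:z[k+"_"+n] for k in("pixels","range_z","K","k1","position","attitude")}
    W=cloud(s);h,S,v=masks(s["pixels"]);print("cam",n,"bench z",np.nanmedian(W[190:240,100:180,2] if n=="t" else W[300:330,260:300,2]))
    box=np.zeros(h.shape,bool)
    b=(270,180,320,230) if n=="t" else (175,205,215,250)
    box[b[1]:b[3],b[0]:b[2]]=1
    rep("grip",box&(h<16)&(S>130)&(v>90),W)
    rep("griptop",box&(h<16)&(S>130),W,(.046,.06))
    rep("plate",box,W,(.005,.013))
    rep("pad",box&(v>110)&(S<70),W,(.005,.013))
    box[:]=0;b=(190,150,255,230) if n=="t" else (240,170,312,236);box[b[1]:b[3],b[0]:b[2]]=1
    rep("deck",box,W,(.060,.083))
    rep("latch",box&(h<16)&(S>150)&(v>90),W)
    P=W[box&(h<16)&(S>150)&(v>90)]
    rep("all unit",box,W,(.02,.09))
t=z["pixels_t"];save("crop.png",np.hstack([t[150:240,185:255],t[150:240,265:335]]),5)
E
```

```text
cam s bench z -0.00030075214821351226
grip 198 mean [ 0.5035 -0.2829  0.0336] z5,50,95 [0.0116 0.0343 0.0523]
   rect mm [ 467.1 -271.6] [40.3 96.1] 73.1
griptop 54 mean [ 0.5019 -0.2831  0.0501] z5,50,95 [0.0466 0.0504 0.053 ]
   rect mm [ 499.9 -282.3] [39.5 18.6] 78.5
plate 349 mean [ 0.5232 -0.2876  0.0076] z5,50,95 [0.0052 0.0073 0.0112]
   rect mm [ 512.5 -284.5] [ 67.4 110.5] 78.9
pad 37 mean [ 0.5426 -0.2905  0.0071] z5,50,95 [0.0052 0.0074 0.0096]
   rect mm [ 544.4 -290.2] [26.1 22.8] 71.9
deck 1432 mean [ 0.5559 -0.0331  0.0712] z5,50,95 [0.0621 0.0721 0.0755]
   rect mm [541.2 -27.9] [132.7 212.4] 77.9
latch 41 mean [ 0.6084 -0.0406  0.0772] z5,50,95 [0.0739 0.0778 0.0803]
   rect mm [603.4 -30.4] [27.3 54.8] 23.1
all unit 2471 mean [ 0.5659 -0.0384  0.0607] z5,50,95 [0.0277 0.0672 0.0748]
   rect mm [541.7 -28.2] [132.5 213.7] 78.1
cam t bench z 0.0002563501170863569
grip 47 mean [ 0.4983 -0.284   0.0496] z5,50,95 [0.0459 0.0515 0.0558]
   rect mm [ 497.3 -286.3] [49.9 15.9] 83.4
griptop 52 mean [ 0.4973 -0.2826  0.0514] z5,50,95 [0.0472 0.0515 0.0561]
   rect mm [ 497.5 -282.7] [43.2 14.7] 80.5
plate 528 mean [ 0.5115 -0.283   0.0082] z5,50,95 [0.0053 0.0081 0.0118]
   rect mm [ 508.5 -282.8] [173.5 173.6] 1.7
pad 106 mean [ 0.5228 -0.2793  0.0068] z5,50,95 [0.0051 0.0061 0.0106]
   rect mm [ 508.5 -282.8] [173.5 173.6] 1.7
deck 1790 mean [ 0.5368 -0.0301  0.0723] z5,50,95 [0.0619 0.073  0.0775]
   rect mm [534.8 -29.4] [130.5 213.8] 77.9
latch 59 mean [ 0.6026 -0.0427  0.0765] z5,50,95 [0.07   0.0771 0.082 ]
   rect mm [603.1 -42.8] [25.8 22.3] 79.2
all unit 2469 mean [ 0.5349 -0.0309  0.067 ] z5,50,95 [0.0502 0.0715 0.0771]
   rect mm [533.6 -29.2] [130.6 216.1] 78.0
```

View pics/crop.png

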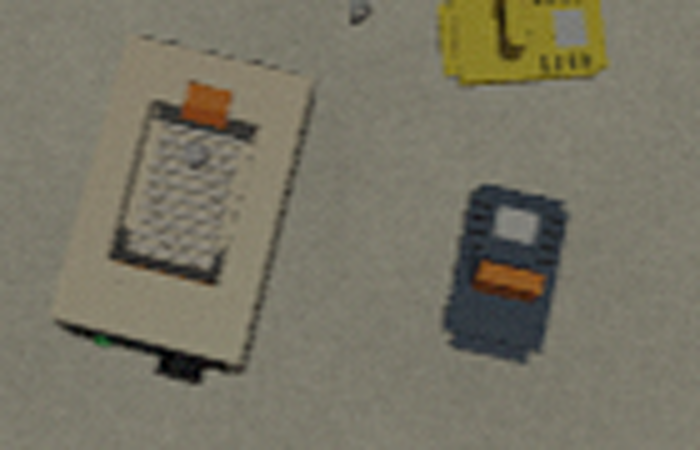

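Both crops confirm the choice: the right-hand item is slate with an orange grip and a light pad at crop (516,222), about 46 mm behind the grip as specified. I start the approach now.

```bash
python3 -m inch '[[1,-1,0,0.4,80],[1,-1,0,0.4,80],[1,-1,0,0.4,80],[1,-1,0,0.4,80],[1,-1,0,0.4,80]]' 20 && python3 -m inch '[[1,-1,0,0,80],[1,-1,0,0,80],[1,-1,0,0,80],[1,-1,0,0,80],[1,-1,0,0,80]]' && python3 -m inch '[[0,-1,0,0,80],[0,-1,0,0,80],[0,-1,0,0,80],[0,-1,0,0,80],[0,-1,0,0,80]]' && python3 -m inch '[[0,-1,0,0,80],[0,-1,0,0,80],[0,-1,0,0,80],[0,-1,0,0,80],[0,-1,0,0,80]]' && python3 -m inch '[[0,-1,0,0,80],[0,-1,0,0,80],[0,-1,0,0,80],[0,-1,0,0,80],[0,-1,0,0,80]]'
python3 - <<'E'
from m import *
z=np.load("s0.npz")
o0=np.array([.537,-.029]);a=np.radians(-12);ex=np.array([np.cos(a),np.sin(a)]);ey=np.array([-ex[1],ex[0]])
for n in "st":
    s={k:z[k+"_"+n] for k in("pixels","range_z","K","k1","position","attitude")}
    W=cloud(s);h,S,v=masks(s["pixels"])
    x=((W[...,:2]-o0)@ex)*1000;y=((W[...,:2]-o0)@ey)*1000;Z=W[...,2]*1000
    d=(Z>69)&(Z<77)&(abs(x)<115)&(abs(y)<75)
    m=d&(abs(y)>42)&(abs(y)<55);print(n,"deck z",np.median(Z[m&(abs(x)<80)]),"x ends",np.percentile(x[m],[0.5,2,98,99.5]).round(1))
    m=d&(abs(x)<70);print(" y ends",np.percentile(y[m],[0.5,2,98,99.5]).round(1))
    # slope of right/left edges -> yaw
    for xs in(-60,-20,20,60):
        mm=d&(abs(x-xs)<15);print("  x",xs,"y",np.percentile(y[mm],[1,99]).round(1))
    m=d&(abs(y)<30)
    print(" front wall x max of front deck",np.percentile(x[m&(x<-35)],[90,98]).round(1)," rear deck min",np.percentile(x[m&(x>35)],[2,10]).round(1))
    o=(h<18)&(S>110)&(v>70)&(abs(x)<90)&(abs(y)<45)&(Z>50)
    l=o&(x>30);print(" latch n",l.sum(),"x",np.percentile(x[l],[2,50,98]).round(1),"y",np.percentile(y[l],[2,50,98]).round(1),"z",np.percentile(Z[l],[2,50,90,98]).round(1))
    l=o&(x<-30);print(" line n",l.sum(),"x",x[l].mean(),"y",y[l].mean(),"z",Z[l].mean())
E
```

```text
clock: 0.6
tool_pos: [0.3598, 0.4532, 0.2574]
eef_rot: [0.086, 0.996, -0.0, -0.0]
contact_force: [0.5, -0.8, -0.1]
opening: 0.909
clock: 1.1
tool_pos: [0.4847, 0.3282, 0.2574]
eef_rot: [0.087, 0.996, -0.0, -0.0]
contact_force: [1.0, -0.2, 1.2]
opening: 0.907
clock: 1.6
tool_pos: [0.4837, 0.2033, 0.2574]
eef_rot: [0.087, 0.996, -0.0, -0.0]
contact_force: [0.4, 0.3, -0.0]
opening: 0.909
clock: 2.1
tool_pos: [0.4837, 0.0784, 0.2575]
eef_rot: [0.087, 0.996, -0.0, -0.0]
contact_force: [1.0, -0.2, -0.2]
opening: 0.908
clock: 2.6
tool_pos: [0.4837, -0.0465, 0.2575]
eef_rot: [0.087, 0.996, 0.0, -0.0]
contact_force: [-0.4, 0.2, -0.5]
opening: 0.911
s deck z 72.64247766534876 x ends [-95.1 -90.2 104.8 105.6]
 y ends [-63.4 -62.5  66.   67.1]
  x -60 y [-62.3  66.4]
  x -20 y [-63.4  66.5]
  x 20 y [-62.4  66.4]
  x 60 y [-63.1  66.3]
 front wall x max of front deck [-48.9 -46.5]  rear deck min [37.9 65.7]
 latch n 48 x [35.5 72.6 82.5] y [-12.1   4.   20.3] z [58.1 77.6 80.  80.9]
 line n 4 x -49.881149709928366 y 1.6364807654305662 z 72.29756816596891
t deck z 73.31467629732124 x ends [-95.4 -92.7 100.9 102.6]
 y ends [-65.7 -64.7  62.7  64.1]
  x -60 y [-64.5  62.6]
  x -20 y [-65.4  64.1]
  x 20 y [-65.1  63.7]
  x 60 y [-65.3  63.1]
 front wall x max of front deck [-54.2 -49.7]  rear deck min [37.9 60.7]
 latch n 71 x [57.  65.8 78.8] y [-13.9   1.1  16.9] z [60.4 77.  81.3 82.3]
 line n 6 x -49.52914686811334 y 3.3968436812765788 z 74.14777659302717
```

```bash
python3 -m inch '[[0.1,-1,0,0,80],[0.1,-1,0,0,80],[0.1,-1,0,0,80],[0.1,-1,0,0,80],[0.2,-1,0,0,80]]' && python3 -m inch '[[0,-1,0,0,80],[0,-1,0,0,80],[0,-1,0,0,80],[0,-1,0,0,80],[0,-0.45,0,0,80]]' && python3 -m inch '[[0,0,-1,0,80],[0,0,-1,0,80],[0,0,-1,0,80],[0,0,-1,0,80],[0,0,-1,0,80]]' && python3 -m inch '[[0,0,-1,0,80],[0,0,-1,0,80],[0,0,-1,0,80],[0,0,-0.5,0,80],[0,0,-0.36,0,80]]' && python3 -m inch '[[0,0,0,0,40],[0,0,0,0,40],[0,0,0,0,40],[0,0,0,0,40],[0,0,0,0,40]]' 20; python3 - <<'E'
from h import *
s=r.snapshot("scene");save("g.png",s["pixels"][180:300,130:290],4)
E
```

```text
clock: 3.1
tool_pos: [0.4985, -0.1715, 0.2575]
eef_rot: [0.087, 0.996, 0.0, -0.001]
contact_force: [0.7, 1.3, -0.3]
opening: 0.907
clock: 3.6
tool_pos: [0.4981, -0.2845, 0.2572]
eef_rot: [0.089, 0.996, -0.001, -0.0]
contact_force: [-1.0, -0.6, 0.5]
opening: 0.906
clock: 4.1
tool_pos: [0.4991, -0.2807, 0.1317]
eef_rot: [0.087, 0.996, 0.0, -0.0]
contact_force: [0.5, 0.0, -0.7]
opening: 0.907
clock: 4.6
tool_pos: [0.4989, -0.2809, 0.0353]
eef_rot: [0.087, 0.996, 0.0, -0.001]
contact_force: [-0.2, 1.0, -0.1]
opening: 0.91
clock: 5.1
tool_pos: [0.4993, -0.2822, 0.037]
eef_rot: [0.087, 0.996, -0.0, 0.001]
contact_force: [0.2, -0.2, 3.1]
opening: 0.498
```

View pics/g.png

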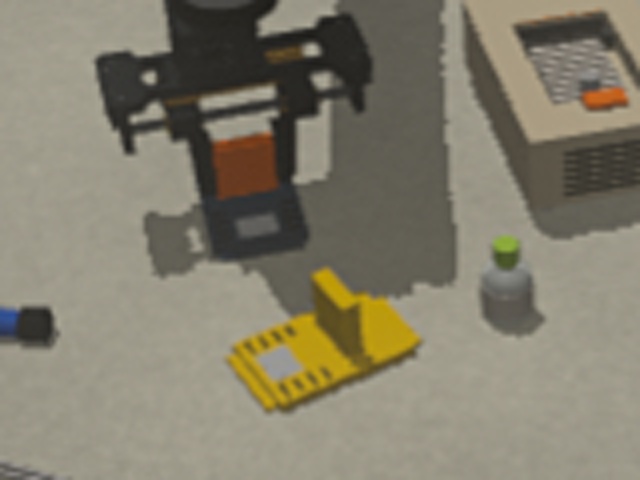

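The cover is gripped with the opening at 44 mm, which matches the grip width. Next I lift it and take it to the pump's front deck edge. Lowering the cover's rear half onto that edge should tilt it front-down in the pads.

```bash
python3 -m inch '[[0,0,0.5,0,40],[0,0,0.5,0,40],[0,0,1,0,40],[0,0,1,0,40],[0,0,1,0,40]]' 20 && python3 -m inch '[[-0.4,1,0,-0.3,40],[-0.4,1,0,0,40],[-0.4,1,0,0,40],[-0.4,1,0,0,40],[-0.4,1,0,0,40]]' && python3 -m inch '[[-0.4,1,0,0,40],[-0.4,1,0,0,40],[-0.4,1,0,0,40],[-0.3,1,0,0,40],[-0.2,1,0,0,40]]' && python3 -m inch '[[0,1,0,0,40],[0,0.27,0,0,40],[0,0,0,0,40]]'; cat >c.py <<'E'
from m import *
# cover pose seen by scene+top cameras, in unit frame
import sys
O=np.array([.5405,-.0292,.007]);a=np.radians(-12);ex=np.array([np.cos(a),np.sin(a)]);ey=np.array([-ex[1],ex[0]])
st=r.get_state();p=st["tool_pos"];d=p[:2]-O[:2]
print("TCP unit",np.round(1000*np.array([d@ex,d@ey,p[2]-O[2]]),1),"F",np.round(st["contact_force"],1),"clk",st["clock"],"open",st["opening"])
for n in("scene","top"):
    s=r.snapshot(n);W=cloud(s);h,S,v=masks(s["pixels"])
    q=1000*(W-O);x=q[...,0]*ex[0]+q[...,1]*ex[1];y=q[...,0]*ey[0]+q[...,1]*ey[1];Z=q[...,2]
    tx=1000*(d@ex);ty=1000*(d@ey);near=(abs(x-tx)<90)&(abs(y-ty)<36)&(Z>40)
    dark=near&(h>95)&(h<125)&(S>50)
    pad=near&(x>tx+20)&(S<45)&(v>105)&(Z<1000*p[2]-0)
    for nm,m in(("plate",dark),("pad",pad)):
        if m.sum()>8:
            P=np.c_[x[m],y[m],Z[m]];A=np.c_[P[:,0],np.ones(len(P))]
            for _ in range(3):
                co=np.linalg.lstsq(A,P[:,2],rcond=None)[0];e=P[:,2]-A@co;k=abs(e)<4
                if k.sum()>8:A,P=A[k],P[k]
            print(n,nm,len(P),"slope deg",round(np.degrees(np.arctan(co[0])),1),"z@TCPx",round(co[0]*tx+co[1],1),"x",np.percentile(P[:,0],[2,50,98]).round(1),"y",np.percentile(P[:,1],[2,50,98]).round(1),"z",np.percentile(P[:,2],[2,50,98]).round(1))
    if len(sys.argv)>1:save(sys.argv[1]+n[0]+".png",s["pixels"][100:260,160:340],4 if n=="scene" else 4)
E
python3 c.py a
```

```text
clock: 5.65
tool_pos: [0.4989, -0.2815, 0.1382]
eef_rot: [0.087, 0.996, 0.0, 0.0]
contact_force: [0.2, -0.6, -1.0]
opening: 0.498
clock: 6.15
tool_pos: [0.4487, -0.1557, 0.1373]
eef_rot: [0.103, 0.995, 0.0, 0.001]
contact_force: [0.3, -0.1, -1.2]
opening: 0.499
clock: 6.65
tool_pos: [0.4061, -0.0307, 0.1371]
eef_rot: [0.103, 0.995, 0.0, 0.0]
contact_force: [-0.1, -0.2, -1.7]
opening: 0.495
clock: 6.95
tool_pos: [0.407, 0.0009, 0.1368]
eef_rot: [0.101, 0.995, 0.0, 0.001]
contact_force: [0.3, -0.0, -1.0]
opening: 0.498
TCP unit [-136.8    1.7  129.8] F [ 0.3 -0.  -1. ] clk 6.95 open 0.4981260420578718
top plate 85 slope deg -16.6 z@TCPx 128.9 x [-182.1 -169.3  -70.7] y [-31.2  -6.7  34.1] z [ 92.4  99.2 819.5]
```

View pics/as.png

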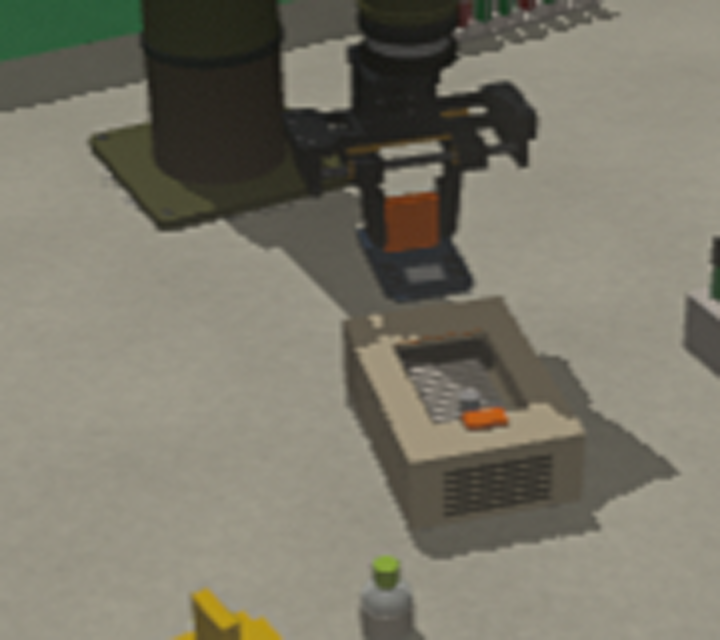

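The cover is held about level, ahead of the pump's front edge, with its rear overhanging the deck at crop (420,270). I lower it onto the edge in small steps.

```bash
python3 -m inch '[[0,0,-0.4,0,40],[0,0,-0.4,0,40],[0,0,-0.2,0,40],[0,0,0,0,40]]' && for i in 1 2; do python3 -c pass; done; python3 -m inch '[[0,0,-0.1,0,40],[0,0,-0.1,0,40]]' && python3 -m inch '[[0,0,-0.1,0,40],[0,0,-0.1,0,40]]' && python3 -m inch '[[0,0,-0.1,0,40],[0,0,0,0,40]]'
python3 - <<'E'
s=open('c.py').read()
s=s.replace("dark=near&(h>95)&(h<125)&(S>50)","dark=near&(Z<1000*p[2]-7-19)&(Z>71)&~((h<18)&(S>110))&(x<tx+72)").replace("pad=near&(x>tx+20)&(S<45)&(v>105)&(Z<1000*p[2]-0)","pad=dark&(x>tx+20)")
open('c.py','w').write(s)
E
python3 c.py b
```

```text
clock: 7.45
tool_pos: [0.4063, -0.001, 0.1108]
eef_rot: [0.104, 0.995, -0.0, -0.001]
contact_force: [-0.5, 1.0, -0.1]
opening: 0.499
clock: 7.65
tool_pos: [0.4049, -0.0007, 0.1066]
eef_rot: [0.103, 0.995, -0.001, -0.001]
contact_force: [-4.5, -0.1, 6.5]
opening: 0.499
clock: 7.85
tool_pos: [0.4034, -0.0005, 0.1016]
eef_rot: [0.103, 0.995, -0.001, -0.003]
contact_force: [-7.1, 1.0, 5.4]
opening: 0.495
clock: 8.05
tool_pos: [0.4031, -0.0006, 0.1]
eef_rot: [0.102, 0.995, -0.001, -0.003]
contact_force: [-6.4, 0.5, 5.0]
opening: 0.494
TCP unit [-140.3   -0.6   93. ] F [-6.4  0.5  5. ] clk 8.05 open 0.4939899679565767
scene plate 40 slope deg 0.1 z@TCPx 72.7 x [-133.9 -101.4  -70.1] y [-33.7  -3.7  34.1] z [71.2 72.9 73.8]
scene pad 35 slope deg 1.0 z@TCPx 71.9 x [-116.4 -100.6  -69.9] y [-33.9  -1.8  34.2] z [71.2 72.8 73.6]
```

```bash
python3 -m inch '[[0,0,0.5,0,40],[0,0,0.5,0,40],[0,0,0.5,0,40],[0,0,0,0,40],[0,0,0,0,40]]'; python3 c.py d; python3 -c "
import cv2,numpy as np
a=cv2.imread('pics/ds.png')[100:400,250:600];b=cv2.imread('pics/dt.png');print(a.shape,b.shape);cv2.imwrite('pics/d2.png',cv2.resize(a,None,fx=2,fy=2))"
```

```text
clock: 8.65
tool_pos: [0.4065, -0.0001, 0.1374]
eef_rot: [0.103, 0.995, 0.0, 0.0]
contact_force: [0.1, 1.4, -1.2]
opening: 0.498
TCP unit [-137.1    0.6  130.4] F [ 0.1  1.4 -1.2] clk 8.65 open 0.4978623111964322
scene plate 107 slope deg 10.5 z@TCPx 101.6 x [-161.  -111.6  -69.9] y [-34.   -6.8  34.8] z [ 95.9 106.8 111.2]
scene pad 71 slope deg 3.7 z@TCPx 106.5 x [-115.3 -100.3  -66.1] y [-34.1  -6.8  33.9] z [106.  109.1 111.2]
top plate 55 slope deg 11.6 z@TCPx 97.6 x [-180.  -171.3  -70.7] y [-31.  -13.9   5.8] z [ 85.8  91.  110.5]
(300, 350, 3) (640, 720, 3)
```

View pics/d2.png

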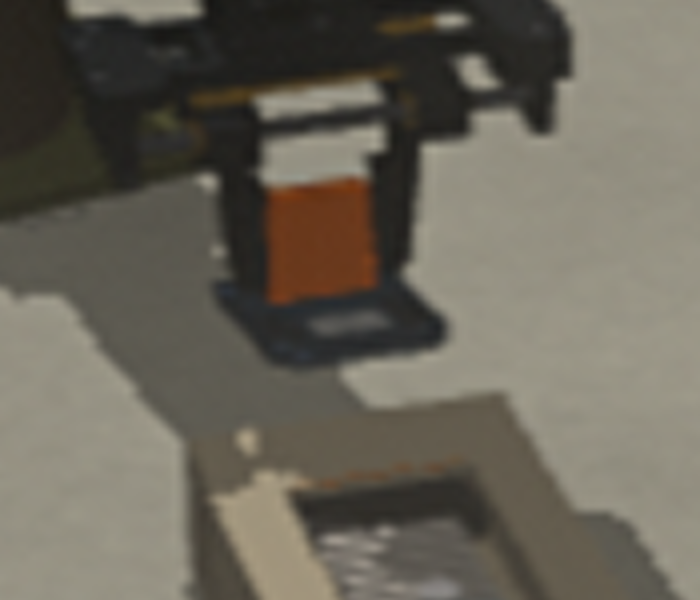

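The cover is now about 11° front-down; the two camera fits give 10.5 and 11.6. I want a little more clearance over the latch, so I add a few degrees.

```bash
python3 -m inch '[[0,0,-0.5,0,40],[0,0,-0.4,0,40],[0,0,-0.3,0,40],[0,0,-0.1,0,40],[0,0,-0.1,0,40]]' && python3 -m inch '[[0,0,-0.1,0,40],[0,0,-0.15,0,40],[0,0,0,0,40]]' && python3 -m inch '[[0,0,0.5,0,40],[0,0,0.5,0,40],[0,0,0.6,0,40],[0,0,0,0,40],[0,0,0,0,40]]'; python3 c.py e
```

```text
clock: 9.25
tool_pos: [0.4061, 0.0, 0.1019]
eef_rot: [0.103, 0.995, -0.0, -0.001]
contact_force: [0.2, -0.6, -0.3]
opening: 0.5
clock: 9.55
tool_pos: [0.4052, 0.0001, 0.0967]
eef_rot: [0.102, 0.995, -0.0, -0.002]
contact_force: [-5.2, 1.7, 3.6]
opening: 0.499
clock: 10.05
tool_pos: [0.4074, -0.0002, 0.1367]
eef_rot: [0.103, 0.995, 0.0, -0.0]
contact_force: [-0.1, 0.3, -2.5]
opening: 0.496
TCP unit [-136.3    0.7  129.7] F [-0.1  0.3 -2.5] clk 10.05 open 0.4961794943727163
scene plate 51 slope deg 20.1 z@TCPx 99.9 x [-167.2 -123.4 -106.5] y [-33.8 -16.4  33.6] z [ 87.9 104.5 110.5]
scene pad 17 slope deg 1.2 z@TCPx 108.4 x [-115.8 -109.3  -98.5] y [-34.   -7.   31.5] z [106.  109.3 110.5]
top plate 10 slope deg 37.0 z@TCPx 111.4 x [-176.  -169.  -165.1] y [-32.1 -25.9 -22.2] z [82.2 86.  91. ]
```

```bash
sed -i 's/(Z<1000\*p\[2\]-7-19)/(Z<1000*p[2]-7-25+.45*np.maximum(x-tx,0))\&((x<tx-15)|(x>tx+16))/' c.py; python3 c.py e; python3 -c "
import cv2,numpy as np
a=cv2.imread('pics/es.png')[100:400,250:600];cv2.imwrite('pics/e2.png',cv2.resize(a,None,fx=2,fy=2))"
```

```text
TCP unit [-136.8    0.6  129.2] F [-0.4  0.  -1.3] clk 10.15 open 0.498519901386482
scene plate 119 slope deg 16.3 z@TCPx 101.2 x [-153.3  -85.1  -66.8] y [-33.4  -2.3  34.6] z [ 94.3 116.6 121.8]
scene pad 113 slope deg 13.5 z@TCPx 103.8 x [-112.9  -81.3  -65.5] y [-33.3  -0.7  33.4] z [107.7 117.  121.6]
top plate 31 slope deg 18.8 z@TCPx 97.5 x [-175.6  -78.1  -65.5] y [-34.3 -28.  -21.4] z [ 82.2 118.1 121.5]
top pad 25 slope deg 6.4 z@TCPx 111.9 x [-88.  -74.2 -65.4] y [-34.4 -28.9 -21.3] z [115.  119.1 121.5]
```

View pics/e2.png

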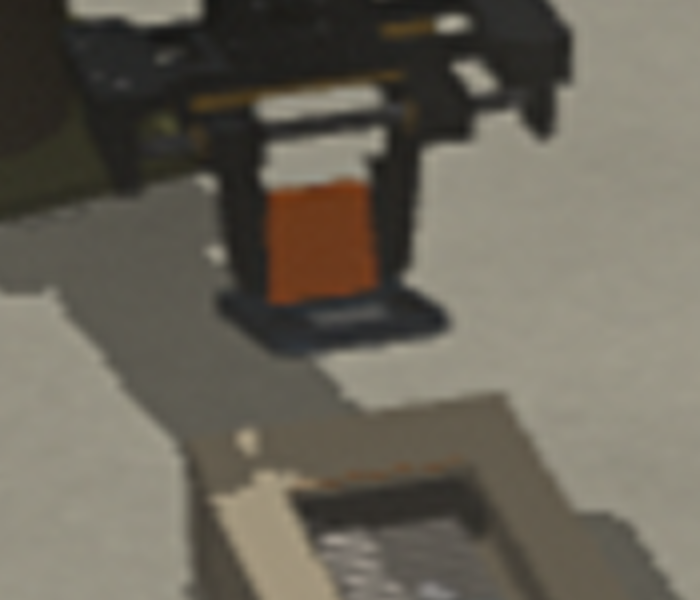

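The tilt is now about 15.5°, and the computed lip and rear positions agree with the measured edges to 2 mm. I move over the bay and compare the cover with the bay edges.

```bash
python3 -m inch '[[0.8,-0.18,0,0,40],[0.9,-0.18,0,0,40],[0.9,-0.18,0,0,40],[0.9,-0.18,0,0,40],[0.9,-0.18,0,0,40]]' && python3 -m inch '[[0.68,-0.18,0,0,40],[0,0,0,0,40],[0,0,0,0,40]]'; python3 c.py f; python3 - <<'E'
import cv2,numpy as np
a=cv2.imread('pics/fs.png')[150:450,150:500];b=cv2.imread('pics/ft.png')[100:400,60:410]
cv2.imwrite('pics/f2.png',cv2.resize(np.hstack([a,b]),(800,343)))
E
```

```text
clock: 10.75
tool_pos: [0.5172, -0.0228, 0.1359]
eef_rot: [0.103, 0.995, -0.0, -0.002]
contact_force: [1.2, -1.6, -2.0]
opening: 0.495
clock: 11.05
tool_pos: [0.5327, -0.027, 0.1358]
eef_rot: [0.103, 0.995, -0.0, -0.002]
contact_force: [-1.0, 0.1, -1.0]
opening: 0.501
TCP unit [ -8.1   0.6 128.8] F [-1.   0.1 -1. ] clk 11.05 open 0.5011761680328223
scene plate 159 slope deg 15.1 z@TCPx 101.6 x [ 8.9 44.3 62.7] y [-33.3   0.8  33.6] z [105.2 116.  121.7]
scene pad 148 slope deg 13.4 z@TCPx 103.1 x [13.6 45.4 62.8] y [-33.3   0.1  34.1] z [107.  116.1 121.6]
```

View pics/f2.png

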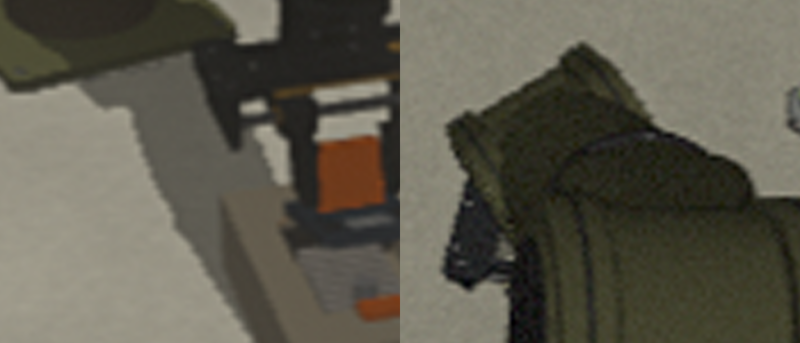

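```bash
python3 -m inch '[[0,0.03,-0.2,0,40],[0,0,-0.2,0,40],[0,0,-0.2,0,40],[0,0,-0.2,0,40],[0,0,0,0,40]]' && python3 -m inch '[[0,0,-0.04,0,40],[0,0,0,0,40]]' && python3 -m inch '[[0,0,-0.04,0,40],[0,0,0,0,40]]' && python3 -m inch '[[0,0,-0.04,0,40],[0,0,0,0,40],[0,0,0,0,40]]'; python3 c.py
```

```text
clock: 11.65
tool_pos: [0.5333, -0.0263, 0.1158]
eef_rot: [0.103, 0.995, -0.0, -0.002]
contact_force: [-0.5, 0.0, -1.7]
opening: 0.493
clock: 11.85
tool_pos: [0.5339, -0.0263, 0.1156]
eef_rot: [0.103, 0.995, -0.0, -0.001]
contact_force: [0.1, 0.1, -1.7]
opening: 0.496
clock: 12.05
tool_pos: [0.5339, -0.0263, 0.1147]
eef_rot: [0.103, 0.995, -0.0, -0.001]
contact_force: [0.0, 0.3, -1.8]
opening: 0.499
clock: 12.35
tool_pos: [0.5338, -0.0263, 0.1136]
eef_rot: [0.103, 0.995, -0.0, -0.001]
contact_force: [-0.5, 0.4, -1.7]
opening: 0.498
TCP unit [ -7.1   1.5 106.6] F [-0.5  0.4 -1.7] clk 12.35 open 0.49808004634052894
scene plate 165 slope deg 15.2 z@TCPx 79.4 x [ 9.9 42.6 64. ] y [-32.9   1.7  35.7] z [82.7 93.8 99.2]
scene pad 152 slope deg 14.3 z@TCPx 80.4 x [15.9 47.3 64. ] y [-32.9   0.7  35.6] z [84.7 94.3 99.2]
```

```bash
for k in 1; do python3 -m inch '[[0,0,-0.04,0,40],[0,0,0,0,40],[0,0,0,0,40]]' && python3 -m inch '[[0,0,-0.04,0,40],[0,0,0,0,40],[0,0,0,0,40]]' && python3 -m inch '[[0,0,-0.04,0,40],[0,0,0,0,40],[0,0,0,0,40]]'; done | grep -E "pos|force"
```

```text
tool_pos: [0.5338, -0.0263, 0.1126]
contact_force: [0.2, 0.1, -0.8]
tool_pos: [0.534, -0.0263, 0.1119]
contact_force: [0.9, -0.5, 1.0]
tool_pos: [0.5345, -0.0264, 0.1111]
contact_force: [0.6, -0.5, 4.3]
```

Contact at TCP z 0.112 fits the front ledge, about 1.5 mm higher than estimated. I unload slightly and slide the lip forward into the slot.

```bash
(python3 -m inch '[[0,0,0.06,0,40],[0,0,0,0,40],[0,0,0,0,40]]' && python3 -m inch '[[-0.1,0.02,0,0,40],[0,0,0,0,40]]' && python3 -m inch '[[-0.1,0.02,0,0,40],[0,0,0,0,40]]'&& python3 -m inch '[[-0.1,0.02,0,0,40],[0,0,0,0,40]]' && python3 -m inch '[[-0.1,0.02,0,0,40],[0,0,0,0,40],[0,0,0,0,40]]') | grep -E "pos|force"; python3 c.py
```

```text
tool_pos: [0.5333, -0.0263, 0.1118]
contact_force: [-0.0, -0.5, -1.2]
tool_pos: [0.5306, -0.0257, 0.1119]
contact_force: [0.1, 0.8, -1.4]
tool_pos: [0.5283, -0.0252, 0.1121]
contact_force: [0.7, 0.2, -0.8]
tool_pos: [0.5259, -0.0247, 0.1121]
contact_force: [-0.3, 1.0, -0.9]
tool_pos: [0.5238, -0.0243, 0.1122]
contact_force: [0.0, -0.2, -1.2]
TCP unit [-17.4   1.4 105.2] F [ 0.  -0.2 -1.2] clk 14.55 open 0.5005949188090598
scene plate 172 slope deg 14.5 z@TCPx 77.9 x [-0.1 33.8 53.9] y [-33.   -0.7  35. ] z [80.8 91.3 97. ]
scene pad 159 slope deg 13.7 z@TCPx 78.8 x [ 5.3 35.7 53.9] y [-32.8  -0.1  35.1] z [83.  91.9 97.1]
```

```bash
(python3 -m inch '[[-0.08,0.017,0,0,40],[0,0,0,0,40]]' && python3 -m inch '[[-0.08,0.017,0,0,40],[0,0,0,0,40]]'&& python3 -m inch '[[-0.08,0.017,0,0,40],[0,0,0,0,40],[0,0,0,0,40]]') | grep -E "pos|force"; python3 c.py
```

```text
tool_pos: [0.5215, -0.0238, 0.1121]
contact_force: [-0.6, -0.1, -0.4]
tool_pos: [0.5206, -0.0236, 0.1124]
contact_force: [1.8, -1.5, -2.8]
tool_pos: [0.5202, -0.0235, 0.1126]
contact_force: [5.4, -1.8, -1.7]
TCP unit [-21.1   1.3 105.6] F [ 5.4 -1.8 -1.7] clk 15.35 open 0.49420925940639704
scene plate 158 slope deg 15.1 z@TCPx 78.9 x [-3.8 31.6 50.1] y [-33.    0.   34.7] z [82.  93.3 98.4]
scene pad 149 slope deg 14.4 z@TCPx 79.6 x [ 0.4 33.4 50.1] y [-33.    0.3  34.7] z [83.4 93.7 98.5]
```

```bash
(python3 -m inch '[[0.06,-0.012,0,0,40],[0,0,0,0,40]]' && python3 -m inch '[[0,0,0.06,0,40],[0,0,0,0,40]]'&& python3 -m inch '[[0,0,0.06,0,40],[0,0,0,0,40]]' && python3 -m inch '[[0,0,0.06,0,40],[0,0,0,0,40],[0,0,0,0,40]]') | grep -E "pos|force"; python3 c.py
```

```text
tool_pos: [0.5204, -0.0235, 0.1124]
contact_force: [3.9, -2.0, -0.8]
tool_pos: [0.5199, -0.0232, 0.1139]
contact_force: [4.9, -1.8, -0.4]
tool_pos: [0.5192, -0.0231, 0.1152]
contact_force: [3.7, -1.1, -2.9]
tool_pos: [0.5183, -0.0229, 0.1163]
contact_force: [0.6, 0.9, -5.9]
TCP unit [-23.1   1.5 109.3] F [ 0.6  0.9 -5.9] clk 16.35 open 0.49790591427299696
scene plate 144 slope deg 17.7 z@TCPx 81.5 x [-6.3 28.3 48. ] y [-32.9  -0.2  35.8] z [ 85.3  98.8 104.4]
scene pad 133 slope deg 16.3 z@TCPx 83.0 x [-0.6 30.4 48. ] y [-32.2   1.5  36. ] z [ 87.9  99.3 104.3]
```

Lifting 4 mm brought a downward pull of about 4.5 N beyond the weight, so the lip is under the roof. I ease down a little and seat it further forward.

```bash
(python3 -m inch '[[0,0,-0.06,0,40],[0,0,0,0,40]]' && python3 -m inch '[[-0.06,0.012,0,0,40],[0,0,0,0,40]]'&& python3 -m inch '[[-0.06,0.012,0,0,40],[0,0,0,0,40]]' && python3 -m inch '[[-0.06,0.012,0,0,40],[0,0,0,0,40],[0,0,0,0,40]]') | grep -E "pos|force"; python3 c.py k; python3 - <<'E'
import cv2
a=cv2.imread('pics/ks.png')[200:500,200:560];cv2.imwrite('pics/k2.png',cv2.resize(a,None,fx=2,fy=2))
E
```

```text
tool_pos: [0.5188, -0.0235, 0.1151]
contact_force: [-0.1, 0.2, -0.6]
tool_pos: [0.5184, -0.0234, 0.1154]
contact_force: [2.1, -0.8, -1.6]
tool_pos: [0.5181, -0.0234, 0.1157]
contact_force: [4.9, -1.9, -1.6]
tool_pos: [0.5177, -0.0233, 0.1159]
contact_force: [6.1, -2.8, -1.2]
TCP unit [-23.5   1.  108.9] F [ 6.1 -2.8 -1.2] clk 17.35 open 0.4967189990599422
scene plate 133 slope deg 18.4 z@TCPx 81.3 x [-5.6 32.2 47.6] y [-32.9   1.   33.9] z [ 86.  100.2 105.2]
scene pad 125 slope deg 17.6 z@TCPx 82.1 x [-2.7 33.8 47.6] y [-32.8   0.4  34.1] z [ 87.5 100.6 105.2]
```

View pics/k2.png

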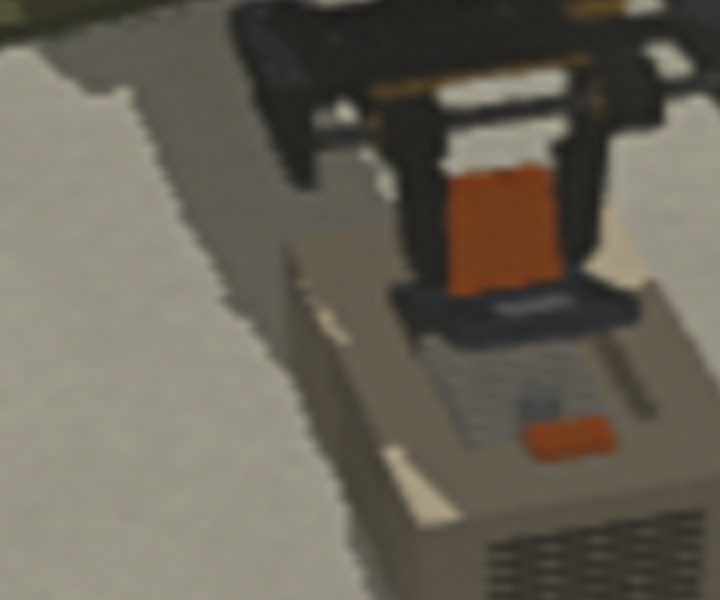

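The lip is in the slot and the front face bears on the roof edge (scene crop: plate front near (400,300), latch at (570,438)). With a lighter grip I follow the pivot arc down.

```bash
(python3 -m inch '[[0.07,-0.015,-0.08,0,40],[0,0,0,0,40]]' 8 && python3 -m inch '[[0.07,-0.015,-0.08,0,40],[0,0,0,0,40]]'&& python3 -m inch '[[0.07,-0.015,-0.08,0,40],[0,0,0,0,40]]' && python3 -m inch '[[0.07,-0.015,-0.08,0,40],[0,0,0,0,40],[0,0,0,0,40]]') | grep -E "pos|force"; python3 c.py
```

```text
tool_pos: [0.5186, -0.0232, 0.1137]
contact_force: [6.0, -1.9, 0.9]
tool_pos: [0.5184, -0.023, 0.111]
contact_force: [4.0, -1.2, 0.9]
tool_pos: [0.5197, -0.0232, 0.1089]
contact_force: [2.3, -0.6, 2.1]
tool_pos: [0.5215, -0.0236, 0.107]
contact_force: [1.1, -0.4, 2.8]
TCP unit [-19.8   1.5 100. ] F [ 1.1 -0.4  2.8] clk 18.35 open 0.4993994218880114
scene plate 180 slope deg 11.5 z@TCPx 72.9 x [-2.1 29.8 50.7] y [-32.1  -0.4  34.6] z [75.3 83.3 88.7]
scene pad 173 slope deg 11.3 z@TCPx 73.2 x [ 2.4 31.8 51. ] y [-31.7  -0.1  34.5] z [75.9 83.6 88.7]
```

```bash
(python3 -m inch '[[0.08,-0.017,-0.06,0,40],[0,0,0,0,40]]' && python3 -m inch '[[0.07,-0.015,-0.06,0,40],[0,0,0,0,40],[0,0,0,0,40]]') | grep -E "pos|force"; python3 c.py
```

```text
tool_pos: [0.5237, -0.0242, 0.1054]
contact_force: [-0.0, 0.5, 2.1]
tool_pos: [0.5254, -0.0246, 0.1039]
contact_force: [0.4, 1.7, 0.8]
TCP unit [-15.7   1.4  96.9] F [0.4 1.7 0.8] clk 18.95 open 0.49593918764744066
scene plate 212 slope deg 3.0 z@TCPx 71.7 x [ 2.2 34.8 54.7] y [-31.5   1.2  34.5] z [71.2 74.  78.1]
scene pad 206 slope deg 2.8 z@TCPx 71.9 x [ 6.  35.5 55.2] y [-31.5   1.4  34.6] z [71.2 74.  78.1]
```

```bash
(python3 -m inch '[[0,0,0,0,55],[0,0,0,0,60],[0,0,0,0,60]]' && python3 -m inch '[[0,0,0.4,0,60],[0,0,1,0,60],[0,0,1,0,60],[0,0,0,0,60]]' && python3 -m inch '[[0.9,-0.19,0,0,0],[0.86,-0.185,0,0,0],[0,0,0,0,0],[0,0,0,0,0]]' 20)| grep -E "pos|force|open"; sed -i 's/near=(abs(x-tx)<90)/near=(abs(x+15)<90)/' c.py; python3 - <<'E'
from h import *
s=r.snapshot("scene");save("p.png",s["pixels"][150:235,205:325],6)
E
```

```text
tool_pos: [0.5253, -0.0251, 0.104]
contact_force: [0.2, 0.6, -0.8]
opening: 0.681
tool_pos: [0.5274, -0.0245, 0.1674]
contact_force: [0.7, -0.2, 0.4]
opening: 0.684
tool_pos: [0.5687, -0.0341, 0.1637]
contact_force: [-0.4, 1.0, -0.5]
opening: 0.345
```

View pics/p.png

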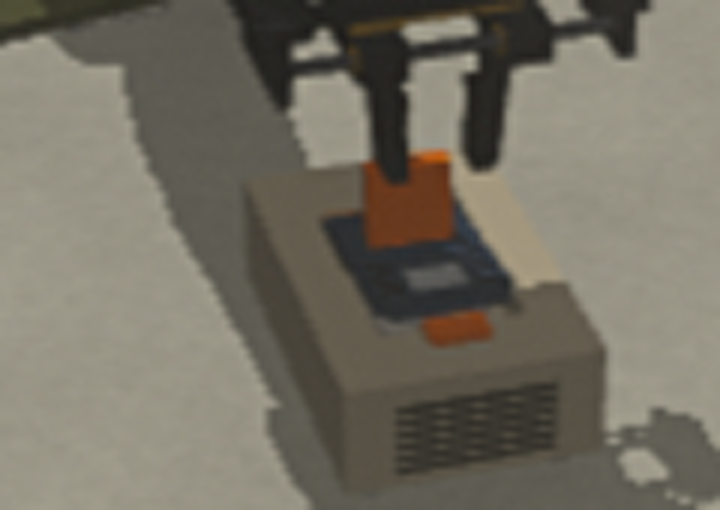

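The cover sits in the bay with its front in, the rear slightly proud and the latch at crop (458,328). I close the fingers, come down on the pad and press gently.

```bash
(python3 -m inch '[[0,0,-0.8,0,0],[0,0,-0.8,0,0],[0,0,-0.4,0,0],[0,0,0,0,0],[0,0,0,0,0]]' && python3 -m inch '[[0,0,-0.2,0,0],[0,0,0,0,0]]' && python3 -m inch '[[0,0,-0.08,0,0],[0,0,0,0,0]]' && python3 -m inch '[[0,0,-0.08,0,0],[0,0,0,0,0]]' && python3 -m inch '[[0,0,-0.08,0,0],[0,0,0,0,0],[0,0,0,0,0]]')| grep -E "pos|force|open"; python3 c.py
```

```text
tool_pos: [0.5694, -0.0338, 0.1145]
contact_force: [0.3, 0.4, -0.2]
opening: 0.004
tool_pos: [0.5696, -0.0341, 0.1093]
contact_force: [-0.7, -0.6, -0.2]
opening: 0.008
tool_pos: [0.5696, -0.0341, 0.1072]
contact_force: [-0.3, -1.2, -0.0]
opening: 0.005
tool_pos: [0.5695, -0.0341, 0.105]
contact_force: [-0.4, -1.1, 0.1]
opening: 0.005
tool_pos: [0.5696, -0.034, 0.1031]
contact_force: [-0.5, 0.3, 0.2]
opening: -0.0
TCP unit [29.4  1.3 96.1] F [-0.5  0.3  0.2] clk 21.6 open -0.00023688962176790786
scene plate 67 slope deg 1.7 z@TCPx 73.2 x [22.  50.2 59. ] y [-31.8   1.   33.2] z [71.1 73.6 77.3]
scene pad 37 slope deg 7.0 z@TCPx 70.3 x [49.7 55.  59.2] y [-28.9   1.1  29.5] z [71.2 73.2 75.6]
```

```bash
(python3 -m inch '[[0,0,-0.06,0,0],[0,0,0,0,0]]' && python3 -m inch '[[0,0,-0.06,0,0],[0,0,0,0,0]]' && python3 -m inch '[[0,0,-0.06,0,0],[0,0,0,0,0]]' && python3 -m inch '[[0,0,-0.06,0,0],[0,0,0,0,0]]')| grep -E "pos|force"
```

```text
tool_pos: [0.5698, -0.0341, 0.1017]
contact_force: [0.7, 0.9, 1.6]
tool_pos: [0.5699, -0.0341, 0.1002]
contact_force: [0.7, 0.0, 1.8]
tool_pos: [0.57, -0.0341, 0.0987]
contact_force: [1.2, -0.7, 2.2]
tool_pos: [0.5699, -0.0341, 0.0976]
contact_force: [-0.7, 1.1, 6.4]
```

```bash
(python3 -m inch '[[0,0,-0.04,0,0],[0,0,0,0,0]]' && python3 -m inch '[[0,0,-0.04,0,0],[0,0,0,0,0]]' && python3 -m inch '[[0,0,-0.04,0,0],[0,0,0,0,0]]' && python3 -m inch '[[0,0,-0.04,0,0],[0,0,0,0,0]]')| grep -E "pos|force"
```

```text
tool_pos: [0.57, -0.034, 0.0968]
contact_force: [-0.0, -0.4, 7.8]
tool_pos: [0.5701, -0.0341, 0.096]
contact_force: [0.5, -0.5, 8.2]
tool_pos: [0.5702, -0.0341, 0.0951]
contact_force: [-0.3, -0.5, 8.6]
tool_pos: [0.5701, -0.034, 0.0938]
contact_force: [0.6, -1.0, 5.2]
```

```bash
(python3 -m inch '[[0,0,-0.03,0,0],[0,0,0,0,0]]' && python3 -m inch '[[0,0,-0.03,0,0],[0,0,0,0,0]]' && python3 -m inch '[[0,0,-0.03,0,0],[0,0,0,0,0]]')| grep -E "pos|force"
```

```text
tool_pos: [0.5701, -0.034, 0.0929]
contact_force: [0.2, -0.6, 5.7]
tool_pos: [0.5702, -0.0341, 0.0922]
contact_force: [-0.2, -1.2, 6.5]
tool_pos: [0.5702, -0.0341, 0.0916]
contact_force: [0.9, -0.6, 7.0]
```

```bash
(python3 -m inch '[[0,0,-0.03,0,0],[0,0,0,0,0]]' && python3 -m inch '[[0,0,-0.03,0,0],[0,0,0,0,0]]' && python3 -m inch '[[0,0,-0.03,0,0],[0,0,0,0,0],[0,0,0,0,0]]')| grep -E "pos|force"; python3 c.py
```

```text
tool_pos: [0.5704, -0.0341, 0.0907]
contact_force: [0.1, -0.4, 5.7]
tool_pos: [0.5704, -0.0341, 0.0902]
contact_force: [0.9, -0.3, 7.9]
tool_pos: [0.5704, -0.0341, 0.0901]
contact_force: [-0.3, -1.4, 12.2]
TCP unit [30.3  1.4 83.1] F [-0.3 -1.4 12.2] clk 24.6 open 0.0066897411600716624
```

```bash
(python3 -m inch '[[0,0,-0.04,0,0],[0,0,0,0,0]]' && python3 -m inch '[[0,0,-0.03,0,0],[0,0,0,0,0],[0,0,0,0,0]]' && python3 -m inch '[[0,0,0.12,0,0],[0,0,0,0,0]]' && python3 -m inch '[[0,0,0.06,0,0],[0,0,0,0,0]]' && python3 -m inch '[[0,0,0.06,0,0],[0,0,0,0,0]]' && python3 -m inch '[[0,0,0.1,0,0],[0,0,0,0,0]]')| grep -E "pos|force"
```

```text
tool_pos: [0.5705, -0.0341, 0.09]
contact_force: [-2.8, -0.0, 20.8]
tool_pos: [0.5705, -0.0341, 0.0899]
contact_force: [-4.2, -1.3, 25.6]
tool_pos: [0.57, -0.034, 0.0906]
contact_force: [0.7, -0.9, 5.7]
tool_pos: [0.5692, -0.034, 0.091]
contact_force: [-0.2, -0.9, 2.5]
tool_pos: [0.569, -0.034, 0.0924]
contact_force: [-0.0, -0.3, 1.0]
tool_pos: [0.5695, -0.034, 0.0954]
contact_force: [-0.7, -0.4, 1.1]
```

The force vanished by 0.0915 m, while the unlatched contact had been at 0.102 m, so the cover stayed down. I retreat and check with the cameras.

```bash
(python3 -m inch '[[0,0,1,0,0],[0,0,1,0,0],[0,0,1,0,0],[0,0,1,0,0]]' && python3 -m inch '[[0,0,1,0,0],[-0.8,0,1,0,0],[-0.8,0,1,0,0],[-0.8,0,0,0,0],[-0.8,0,0,0,0]]')| grep -E "pos|force"; python3 - <<'E'
from m import *
O=np.array([.5405,-.0292,.007]);a=np.radians(-12);ex=np.array([np.cos(a),np.sin(a)]);ey=np.array([-ex[1],ex[0]])
z0=np.load("s0.npz")
for n in("scene","top"):
    s=r.snapshot(n);W=cloud(s);h,S,v=masks(s["pixels"]);q=1000*(W-O);x=q[...,:2]@ex;y=q[...,:2]@ey;Z=q[...,2]
    m=(abs(y)<32)&(x>0)&(x<49)&(Z>45)&(Z<90)&~((h<18)&(S>110))
    if m.sum()>20:
        A=np.c_[x[m],np.ones(m.sum())];c=np.linalg.lstsq(A,Z[m],rcond=None)[0];print(n,"cover slope",np.degrees(c[0]).round(2),"z@0,50",c[1].round(1),(c[1]+50*c[0]).round(1),m.sum())
    d=(abs(y)>42)&(abs(y)<55)&(abs(x)<80)&(Z>60)&(Z<75);print(" deck",np.median(Z[d]).round(1))
    l=(h<18)&(S>110)&(v>60)&(x>48)&(x<90)&(abs(y)<25)&(Z>60);print(" latch",l.sum(),np.percentile(x[l],[2,50,98]).round(1) if l.sum() else "")
    diff=np.abs(s["pixels"].astype(int)-z0["pixels_"+n[0]]).max(2)
    for nm,(c0,r0,c1,r1) in {"scene":{"rack":(330,152,372,196),"jar":(348,192,370,224),"vial":(248,238,266,264)},"top":{"rack":(118,174,158,206),"jar":(155,137,175,158),"vial":(256,140,272,157)}}[n].items():print(" ",nm,"moved px frac",(diff[r0:r1,c0:c1]>60).mean().round(3))
    if n=="scene":save("z.png",s["pixels"][150:235,205:325],6)
E
```

```text
tool_pos: [0.5693, -0.0341, 0.1963]
contact_force: [0.0, 0.9, -0.3]
tool_pos: [0.4891, -0.0341, 0.2712]
contact_force: [-0.7, 0.3, 0.1]
scene cover slope -2.72 z@0,50 65.2 62.8 213
 deck 65.4
 latch 54 [57.9 69.9 80.2]
  rack moved px frac 0.019
  jar moved px frac 0.0
  vial moved px frac 0.0
 deck 66.5
 latch 0 
  rack moved px frac 0.0
  jar moved px frac 0.0
  vial moved px frac 0.0
```

View pics/z.png

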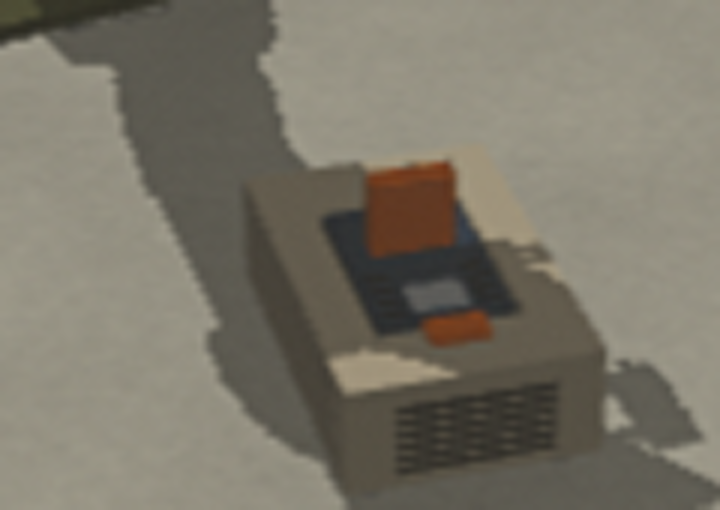

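```bash
python3 -c "
from plant import r
s=r.get_state();print(s['clock'],s['contact_force']);print(r.finish_job())"
```

```text
27.0 [ 0.38018335  0.61020805 -0.7719748 ]
the job is handed in; nothing more can be done
None
```

The filter cover is back on the pump, hooked at the front and held shut by the orange latch, and the job is handed in after 27 s.

I picked up the dark cover with the orange grip and tilted it to about 15° front-down against the pump's front edge. I slid the lip into the slot and lifted slightly: a pull of about 4.5 N showed it was hooked under the roof. Then I pivoted the rear down, let go, and pressed the pad with closed fingers. The latch went over with small force drops at 5–9 N, and the hard rest followed. The peak press was 25.6 N, below the 40 N limit.

**Last checks:**
- **Stays shut:** the pad stayed about 11 mm lower than when unlatched as the fingers came away. The final picture shows the cover lying in the bay with the latch over its rear.
- **Lies flat:** one camera fit put the cover about 2.7° rear-low. That fits a latch and rear rest sitting roughly 3–4 mm low on this pump. The top camera's view of the cover was blocked by the arm, so it could not confirm this.
- **Left alone:** the vial and jar were unchanged in both views. The rack was unchanged from the top. In the scene view 2% of the pixels around it differed, which I take to be the arm's shadow.

One disagreement along the way: contact in the bay came about 1.5 mm higher than the cameras had suggested, so I went by feel there. A first contact stopped the lip about 3 mm short of where I expected, and raising it slightly freed it.

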